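# Roll test of press-roller cartridges

### The arm

A 6-joint arm with a two-finger parallel gripper is mounted at the origin on the work surface. World frame = base frame: x ahead of the robot, y to its left, z up, the work surface at z = 0. Lengths are in m, angles in rad, forces in N, time in s.
With the tool pointing down it reaches from about 0.375 to 0.975 m from the base axis. Payload 3.8 kg.
Tool frame: the origin (TCP) lies between the finger pads; the fingertips stand 22 mm ahead of it and the grasp point (between the pads) lies 3 mm ahead of it (bot.finger_overhang is the distance from the TCP to the fingertips, in m); x points along the fingers, y is the direction in which the jaws open and shut, and the axes are right-handed (so a half turn about x gives the same grasp; the last joint's range is limited). The gripper opens to 85 mm and grips with 20 to 120 N. Pads are 22 mm wide; open, the fingers measure 114 mm over their backs; the gripper's body (76 mm by 85 mm) begins 54 mm behind the grasp point. The pads swing forward as they close: fully open they stand 13 mm farther back than shut.
Start: joints at [-1.302, 0.264, 1.604, -0, 1.274, -0.037], TCP at [0.203, -0.644, 0.253] pointing down, gripper open.
Joint ranges: [-2.63, 2.63], [-0.94, 2.18], [0.31, 2.57], [-1.31, 4.45], [0, 2.66], [-2.55, 2.55]. Speed limits (rad/s): [2.57, 2.57, 3.14, 3.14, 3.14, 3.14].

### API

Orientations are given as a rotation vector (axis times angle).
In Python, from workcell import bot gives the robot as it stands. The module is installed in compiled form; this text tells all that it offers.
- The arm moves only by the tool arm_command, never from a script. Its argument "series" is a list that holds one entry, the list of rows, each a list of 7 numbers: the turn, a rotation vector about the tool's x, y, z in rad, then the shift along the tool's x, y, z in cm, then the opening, from 0 (shut) to 1 (fully open). In form: [[[rx, ry, rz, x, y, z, grip], ...]]. A call has 1 to 10 rows; each row shifts and turns the pose as measured when the row begins, along the tool's axes as they then stand; what a row does not reach is not made up. A row lasts 1/10 s, in which the tool goes at most 50 mm and 8.59 degrees, less where a joint would pass 70% of its speed; a pose out of reach is approached as far as the arm can. A call is refused whole if a number of a shift passes 5 or a number of a turn 0.15, either way. A call with a gripper value outside its range is refused whole. The fingers move at their own pace and stop on an object; "newtons" is the grip in N (left out, the last holds). Time passes only in rows, so rows that do not move let the fingers close. It gives the time, the measured TCP pose, the force and the opening at its end, in the units of the state.
- bot.read_state(): the state, without advancing time (a new reading comes with each control period).
- bot.read_camera(name): name is "scene" or "top"; returns (picture, depth): 384x512x3 uint8, blue, green, red; 384x512 float32, m along the optical axis (not along the pixel's ray), 0 where there is no reading.
- bot.camera_info(name): a dict with "K" (3x3 intrinsics, pixels), "extrinsics" (4x4, takes a point from camera to world coordinates). Camera axes: x right, y down, z forward; pixel columns grow to the right and rows downward; lengths in m; the calibration is good to about 2 mm. A picture is of the moment at which its call begins. camera_info takes no time and is no camera call.
- bot.finish_job(): hands the job in, once; it reports no verdict.
The state is a dict: "time": time; "q": joint angles; "joint_vel": joint speeds; "joint_torque": joint torques, N m; "tool_pos": TCP position; "tcp_rot": TCP orientation; "wrist_force": force on the tool from outside, world axes, zero at the start; "torque": the same for the moment, N m; "width": opening from 0.0 (shut) to 1.0 (fully open).
Only numpy, scipy, OpenCV 4.12 (cv2) and the standard library are available. Lean on these libraries where they do the work, as an engineer would, in place of code of your own. Each camera call takes 0.05 s, during which the arm holds its last target.

### The job

Two roller cartridges hang in the rack and one of them runs out of true. Take each by its handle, set its roller on the flat steel test plate and roll it along the plate under a light, steady press for at least half a turn, one way only with no rolling back, giving way as it lifts and never pressing harder than 25 N. Hang the cartridge that runs level back in a bay of the rack, put the one that rises and falls in the reject bin, and leave everything else on the bench alone.

Things in the scene. Friction and masses are not known exactly. Their poses are not given: they have to be found in the camera images.
- roller_p_grip (a point): Handle centre of one of two look-alike cartridges (either may be the bad one). Black block handle 44 (x) x 22 (y) x 45 mm tall; grip it across the 22 mm. It stands on an aluminium flange 84 (x) x 76 (y) x 6 mm whose top is 22.5 mm and underside 28.5 mm below this point. The roller hangs under the flange, its axle along x, 54.5 mm below this point. Mass 0.25 to 0.45 kg. z up.
- roller_q_grip (a point): Handle centre of one of two look-alike cartridges (either may be the bad one). Black block handle 44 (x) x 22 (y) x 45 mm tall; grip it across the 22 mm. It stands on an aluminium flange 84 (x) x 76 (y) x 6 mm whose top is 22.5 mm and underside 28.5 mm below this point. The roller hangs under the flange, its axle along x, 54.5 mm below this point. Mass 0.25 to 0.45 kg. z up.
- roller_p_roll (a joint): Roller angle of the cartridge of roller_p_grip, rad, growing as the cartridge rolls towards its own +y; near 0 at the start (within 0.3); the roller turns nearly freely and carries on counting over many turns.
- roller_q_roll (a joint): Roller angle of the cartridge of roller_q_grip, rad, growing as the cartridge rolls towards its own +y; near 0 at the start (within 0.3); the roller turns nearly freely and carries on counting over many turns.
- roller_p: The whole cartridge of roller_p_grip; origin 68.5 mm below the handle centre, same axes. Rubber roller, 28 mm diameter, 50 mm long, between cheeks 60 mm over their outsides; it rolls along y. Good: the roller's underside is at the origin at every angle. Bad: the roller is 1.5 mm off its axle, so rolling lifts and lowers the handle by 3 mm in all, once a turn (88 mm of travel).
- roller_q: The whole cartridge of roller_q_grip; origin 68.5 mm below the handle centre, same axes. Rubber roller, 28 mm diameter, 50 mm long, between cheeks 60 mm over their outsides; it rolls along y. Good: the roller's underside is at the origin at every angle. Bad: the roller is 1.5 mm off its axle, so rolling lifts and lowers the handle by 3 mm in all, once a turn (88 mm of travel).
- plate: Flat steel test plate, 140 (x) x 220 (y) x 24 mm, level, fixed, let into the bench so that its top stands 14 to 24 mm above the bench (differs each time); origin at the middle of its underside, 24 mm below its top; its y axis is its long direction, along which to roll. Rigid: a millimetre of overtravel gives tens of newtons.
- rack: Aluminium rack, 226 (x) x 76 (y) x 52 mm tall, fixed; origin at the middle of its underside. Two bays side by side along x, open at the top, each 74 (x) x 52 (y) mm: a cartridge hangs in a bay with its flange lying on the rim, roller clear below, its x along the rack's x. May stand left or right of the plate.
- bay_near (a point): Middle of one rack bay's mouth, at rim height (52 mm above the bench); a hung cartridge has its handle centre 28.5 mm above this point. Axes as the rack.
- bay_far (a point): Middle of the other bay's mouth, 100 mm from the first along the rack's +x; otherwise the same.
- bin: Grey open-topped reject bin, 200 (x) x 140 (y) x 60 mm tall, walls and floor 4 mm, fixed; origin at the middle of its underside. Stands on the other side of the plate from the rack.
- flask: Bystander, leave alone: bottle with steel cap, 60 mm diameter, 170 mm tall; origin at the middle of its underside.
- bearing: Bystander, leave alone: steel ring, 42 mm diameter, 14 mm tall; origin at the middle of its underside.
- driver: Bystander, leave alone: screwdriver, 170 mm long, lying; origin at the middle of its underside (at the middle of its length).
- sleeve: Bystander, leave alone: brass cylinder, 28 mm diameter, 45 mm tall, standing; origin at the middle of its underside.
- fitting: Bystander, leave alone: brass fitting, 22 mm diameter, 46 mm tall, standing; origin at the middle of its underside.
- cup: Bystander, leave alone: small steel bowl, 72 mm diameter, 50 mm tall; origin at the middle of its underside.
- gauge_block: Bystander, leave alone: steel block 30 x 55 x 18 mm; origin at the middle of its underside.
Things that resemble listed ones, but are neither listed nor needed, are in the scene too. Leave any orange or pink look-alike of the roller_p alone.

How it is judged:
On the way, in this order (a step that is already met when the one before it is completed fails the run):
1. a cartridge's roller, resting on the plate, has rolled about a quarter turn (1.3 rad) ((((value of joint roller_p_roll above 1.3 rad or value of joint roller_p_roll below -1.3 rad) and contact force between roller_p and plate above 0.8 N) or ((value of joint roller_q_roll above 1.3 rad or value of joint roller_q_roll below -1.3 rad) and contact force between roller_q and plate above 0.8 N))).
2. both rollers have been rolled about half a turn (2.4 rad or more from the zero of their angle, and not rolled back) ((value of joint roller_p_roll above 2.4 rad or value of joint roller_p_roll below -2.4 rad) and (value of joint roller_q_roll above 2.4 rad or value of joint roller_q_roll below -2.4 rad)), for 0.1 s.
At the end, for the whole second after the job is handed in: True cartridge hung upright (0.08 rad) in a bay: handle centre within 12 mm of its middle, 76-85 mm above the rack's underside. Other one inside the bin's outline, handle centre under 90 mm above its underside. Both at rest (((horizontal distance between roller_p_grip and bay_near below 0.012 m and z of roller_p_grip in the frame of rack between 0.076 and 0.085 m) or (horizontal distance between roller_p_grip and bay_far below 0.012 m and z of roller_p_grip in the frame of rack between 0.076 and 0.085 m)) and angle between roller_p_grip's own z axis and vertical below 0.08 rad and x of roller_q_grip in the frame of bin between -0.1 and 0.1 m and y of roller_q_grip in the frame of bin between -0.07 and 0.07 m and z of roller_q_grip in the frame of bin between 0 and 0.09 m and linear speed of each of roller_p, roller_q below 0.02 m/s); the robot touches nothing.
It fails at once if a cartridge is pressed on the test plate with more than 25 N (contact force between any of roller_p, roller_q and plate above 25 N).
It fails at once if a bystander is moved more than 30 mm (distance of any of flask, bearing, driver, sleeve, fitting, cup, gauge_block from where it was at the start of the episode above 0.03 m).
It also fails if it takes over 72 s, if anything falls off the work surface, if the arm or the gripper's body presses on something with over 40 N, if the wrist force passes 120 N, or if a joint passes its speed limit or range.

## Working session

There is one attempt and no reset: what is moved stays moved. The work goes in short steps, Python scripts to look and compute and a tool call to move; the robot and the scene stay as the last step left them, time stands still between calls to the robot, and variables do not carry over. Pictures are saved under pics/ and viewed, and the job is handed in when it is done.

Besides the shell and the picture viewer there is one more tool, called after "Emit:" as name(argument=value, ...), one argument or row to a line, values as JSON. arm_command: Moves the arm, as the interface text tells. Its arguments: {"type":"object","properties":{"series":{"type":"array"},"newtons":{"type":"number"}},"required":["series"]}

```bash
mkdir -p pics
python3 - <<'E'
from workcell import bot
import cv2,numpy as np
s=bot.read_state();print(s)
for n in("scene","top"):
    im,d=bot.read_camera(n);np.savez(f"{n}0.npz",im=im,d=d)
    i=bot.camera_info(n);print(n,np.round(i["K"],2),np.round(i["extrinsics"],4))
    cv2.imwrite(f"pics/{n}0.png",cv2.resize(im,(800,600)))
E
```

```text
{'time': 0.0, 'q': array([-1.30189487e+00,  2.64762790e-01,  1.60540271e+00, -1.42461431e-05,
        1.27372205e+00, -3.68997437e-02]), 'joint_vel': array([-8.46540145e-04, -4.13490171e-04,  8.44338822e-04,  9.99532527e-05,
        1.41189810e-04,  9.58039867e-04]), 'joint_torque': array([ 3.20944513e-03, -5.15108728e+01, -3.67313755e+01,  3.22911183e-04,
        1.26979940e-02,  2.30150427e-06]), 'tool_pos': array([ 0.20302087, -0.64300744,  0.25194   ]), 'tcp_rot': array([ 2.05733035,  0.31946195, -2.0579115 ]), 'wrist_force': array([-0.23847186, -0.70418468, -0.05416923]), 'torque': array([ 0.03124127, -0.00051967, -0.01643194]), 'width': 1.0008714252515816}
scene [[384.97   0.   251.8 ]
 [  0.   384.97 198.22]
 [  0.     0.     1.  ]] [[-0.2541  0.636  -0.7286  1.3943]
 [ 0.9672  0.1734 -0.1858  0.2135]
 [ 0.0082 -0.7519 -0.6592  0.9033]
 [ 0.      0.      0.      1.    ]]
top [[394.98   0.   252.11]
 [  0.   394.98 188.07]
 [  0.     0.     1.  ]] [[ 0.0198 -0.9915  0.1284  0.3145]
 [-0.9998 -0.0204 -0.0033 -0.02  ]
 [ 0.0059 -0.1283 -0.9917  1.238 ]
 [ 0.      0.      0.      1.    ]]
```

View pics/scene0.png

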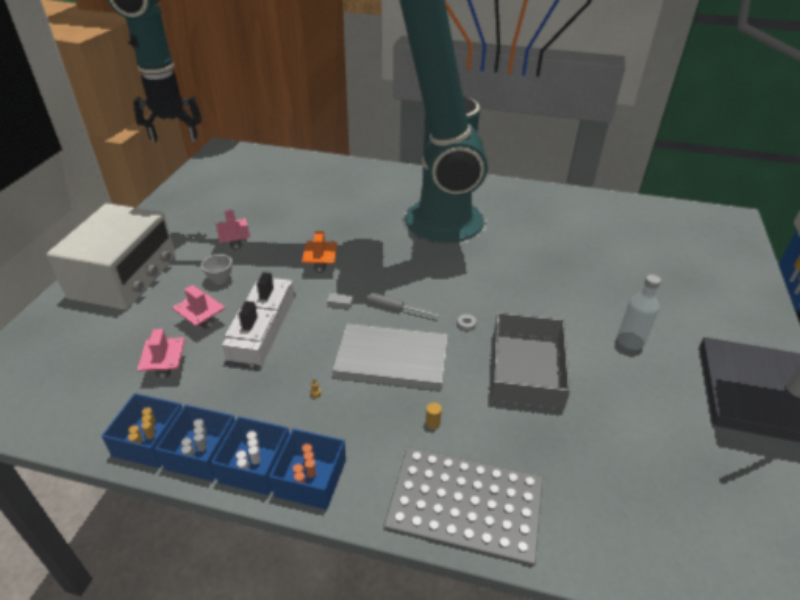

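View pics/top0.png

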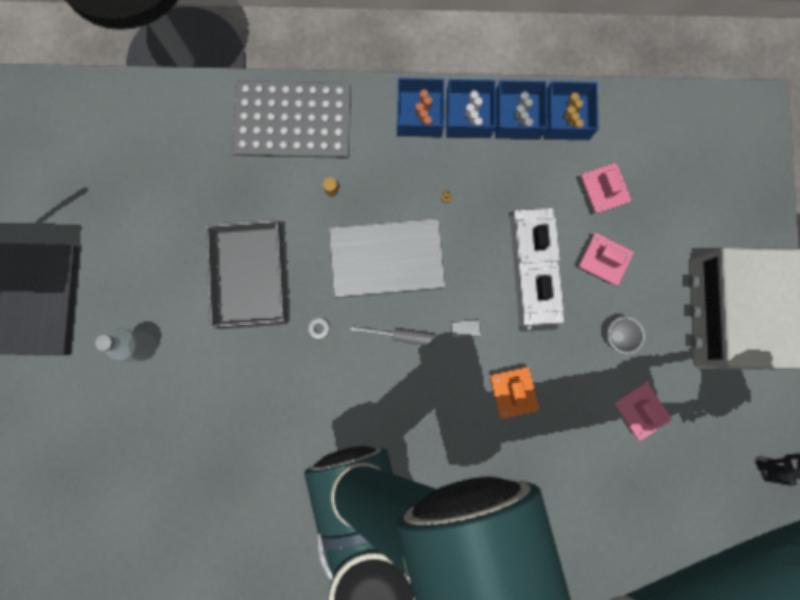

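```bash
cat > h.py <<'E'
import numpy as np,cv2
from workcell import bot
def ray(cam,uv,z):
    i=bot.camera_info(cam);K=i["K"];E=np.array(i["extrinsics"])
    uv=np.atleast_2d(uv).astype(float)
    d=np.c_[uv,np.ones(len(uv))]@np.linalg.inv(K).T@E[:3,:3].T
    o=E[:3,3];t=(z-o[2])/d[:,2]
    return o+d*t[:,None]
def cloud(cam,d):
    i=bot.camera_info(cam);K=i["K"];E=np.array(i["extrinsics"])
    v,u=np.mgrid[:d.shape[0],:d.shape[1]]
    p=np.stack([(u-K[0,2])/K[0,0]*d,(v-K[1,2])/K[1,1]*d,d],-1)
    return p@E[:3,:3].T+E[:3,3]
def rect(pts):
    r=cv2.minAreaRect((pts[:,:2]*1000).astype(np.float32));return r
def blob(mask,box):
    m=np.zeros(mask.shape,np.uint8);x0,y0,x1,y1=box;m[y0:y1,x0:x1]=mask[y0:y1,x0:x1]
    c,_=cv2.findContours(m,cv2.RETR_EXTERNAL,cv2.CHAIN_APPROX_NONE)
    c=max(c,key=cv2.contourArea);return c[:,0,:]
E
python3 - <<'E'
from h import *
z=np.load("top0.npz");im,d=z["im"],z["d"]
P=cloud("top",d); Z=P[...,2]
s=.64
print("bench",np.median(Z[200:240,120:160]))
hsv=cv2.cvtColor(im,cv2.COLOR_BGR2HSV);V=hsv[...,2]
# boxes in 512 px
pb=(int(325*s),int(212*s),int(450*s),int(302*s))
rb=(int(505*s),int(200*s),int(572*s),int(334*s))
bb=(int(200*s),int(212*s),int(296*s),int(334*s))
for n,b in(("plate",pb),("rack",rb),("bin",bb)):
    x0,y0,x1,y1=b; print(n,V[y0:y1:8,x0:x1:6]); print(np.round(Z[y0:y1:8,x0:x1:6]*1000).astype(int))
E
```

```text
bench -0.000439394406752891
plate [[121 120 118 117 117 118 120 121 122 122 122 123 122 121]
 [120 121 118 122 120 137 137 159 163 168 167 167 155 121]
 [123 174 177 175 175 174 174 172 174 174 174 173 170 123]
 [123 174 176 175 175 175 174 174 174 173 172 173 170 121]
 [124 177 178 177 177 176 177 177 176 175 174 173 172 122]
 [122 173 178 177 178 177 176 177 176 174 173 172 174 121]
 [123 178 180 180 179 179 178 178 176 175 172 172 153 121]
 [122 119 123 122 122 122 122 121 121 122 120 121 121 125]]
[[-5 -1 -2  5  2 -3  2 -7  3  4 -2 -3  0 -3]
 [-4 -1 -2 -2 -1 -4 -3 22 20 19 20 19 23  0]
 [-3 17 22 22 21 23 20 20 19 22 24 20 23  0]
 [-2 19 22 19 18 20 27 25 23 27 23 17 21 -6]
 [-3 19 20 19 21 26 18 21 22 24 19 23 23  1]
 [-2 20 18 22 23 19 25 20 21 22 25 22 23  3]
 [ 2 19 21 19 20 20 19 24 23 22 17 23 22 -4]
 [-4 -4 -1  0 -1  1 -1  0  2 -5  0 -1  2  0]]
rack [[116 116 117 119 120 121 123 123]
 [116 159 211 211 207 192 125 122]
 [118  93 182 192  52 209 124 125]
 [120  95 208  98  36 207 123 123]
 [123  92 211 189 147 209 123 122]
 [121  97 183 198 212 189 121 123]
 [122 109 208 211
[... 680 characters left out ...]
  95 124]
 [121  57  98 126 127 127 128 129 123  66 123]
 [121  63  96 127 128 129 128 130 130  56 120]
 [122 100  96 130 128 131 130 131 130  53 120]
 [124 109  72 130 131 132 131 131 134  52 121]
 [127 104  65 131 131 133 132 135 135  49 121]
 [126 114  68 132 133 135 136 135 137  50 121]
 [125 119  87 116  97 126  75  78  84  98 121]]
[[-2  3 -1  4 -4 -2 -1  0  2 -1  3]
 [-3  3 -2  4 62 56 60 55 42 -5 -1]
 [ 1 47  4  5  7  1  3  3  3  0  1]
 [-3 52  8  0  3  0  6  3  1 -1 -6]
 [ 0 57  4  2  2 -2  3  3  7  1  1]
 [ 3 57  1  3  6  3  0  2  0 11  2]
 [-2 59  3  6 10  5  3  3  0 21 -3]
 [ 0 59  0  4  5  8  5  4  3 30  0]
 [-4  0  8  0  6  4  2  0  3 36  2]
 [-1 -4  8  5 55 60 56 47 32 13 -1]]
```

Run:
```python
from h import *
z=np.load("top0.npz");im,d=z["im"],z["d"]
P=cloud("top",d); Z=P[...,2]
hsv=cv2.cvtColor(im,cv2.COLOR_BGR2HSV);V=hsv[...,2]
s=.64
pm=((V>150)&(Z>.010)); c=blob(pm,(208,135,290,195))
zp=np.median(Z[150:185,220:275]);print("plate z median/mean",zp,Z[150:185,220:275].mean(),"bench",np.median(Z[100:200,5:20]),np.median(Z[195:203,215:225]),np.median(Z[140:190,188:205]),np.median(Z[140:190,292:320]))
print("plate",rect(ray("top",c,zp)))
# bin rim: points z .045-.075 
m=(Z>.045)&(Z<.075)
for n,b in(("bin",(125,130,190,215)),("rack",(320,125,370,215))):
    x0,y0,x1,y1=b;mm=np.zeros_like(m);mm[y0:y1,x0:x1]=m[y0:y1,x0:x1]
    v,u=np.nonzero(mm);q=ray("top",np.c_[u,v],.06 if n=="bin" else .052);print(n,rect(q))
# black handle tops by depth
for b in((335,138,355,165),(335,170,358,197)):
    x0,y0,x1,y1=b;m2=np.zeros_like(m);m2[y0:y1,x0:x1]=((V<65)&(Z>.085))[y0:y1,x0:x1]
    m3=np.zeros_like(m);m3[y0:y1,x0:x1]=(V<90)[y0:y1,x0:x1]
    for k in(m2,m3):
        v,u=np.nonzero(k);print("handle",len(u),u.mean(),v.mean(),ray("top",[[u.mean(),v.mean()]],.103),rect(ray("top",np.c_[u,v],.103)))
crop=im[120:220,310:380];cv2.imwrite("pics/crop.png",cv2.resize(crop,None,fx=6,fy=6,interpolation=cv2.INTER_CUBIC))
z=np.load("scene0.npz");crop2=z["im"][170:240,130:200];cv2.imwrite("pics/crop2.png",cv2.resize(crop2,None,fx=8,fy=8,interpolation=cv2.INTER_CUBIC))
```

```text
plate z median/mean 0.02163080103230519 0.02605879655232424 bench 0.0011991219605295145 0.00015035278909525385 -0.0009283938597929309 -0.00038822452712972133
plate ((545.767578125, -7.535835266113281), (138.06385803222656, 218.70077514648438), 6.1925153732299805)
bin ((501.30133056640625, 264.4396057128906), (200.72586059570312, 142.2122344970703), 5.736846923828125)
rack ((528.9595336914062, -306.56610107421875), (226.08966064453125, 80.79348754882812), 4.4362592697143555)
handle 107 346.5327102803738 151.20560747663552 [[ 0.57633126 -0.29891629  0.103     ]] ((575.5487670898438, -298.8240051269531), (20.60343360900879, 45.3483772277832), 89.44004821777344)
handle 144 345.86805555555554 151.50694444444446 [[ 0.57538627 -0.2969519   0.103     ]] ((575.4395751953125, -297.0090637207031), (45.61235809326172, 28.356019973754883), 5.534483909606934)
handle 105 348.56190476190477 183.74285714285713 [[ 0.47990492 -0.3037657   0.103     ]] ((479.1947937011719, -303.5912780761719), (20.387413024902344, 41.54754638671875), 89.4026870727539)
handle 144 347.99305555555554 183.63194444444446 [[ 0.48019642 -0.30211425  0.103     ]] ((480.5114440917969, -301.9781494140625), (44.453453063964844, 27.74367332458496), 5.563194751739502)
```

View pics/crop.png

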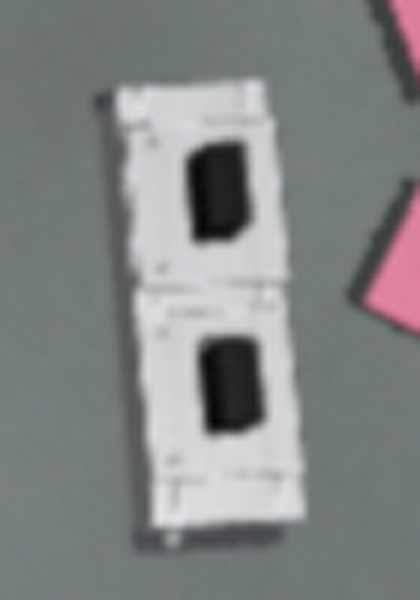

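View pics/crop2.png

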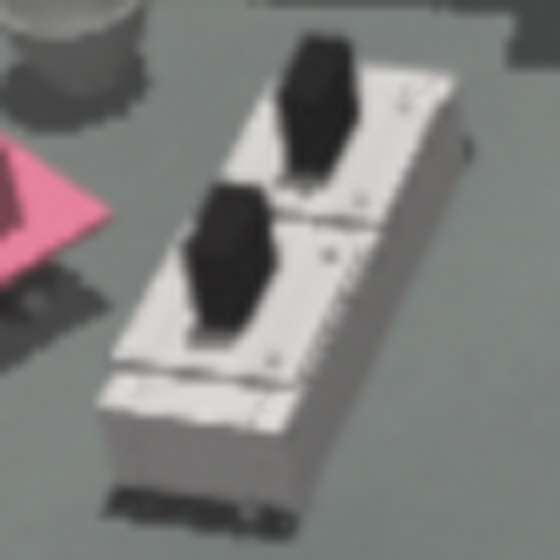

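```bash
cat >> h.py <<'E'
from scipy.spatial.transform import Rotation as Ro
def plan(target,jaw=None):
    """target TCP xyz; jaw: world angle (deg) of tool y axis"""
    s=bot.read_state();R=Ro.from_rotvec(s["tcp_rot"]).as_matrix();p=np.array(s["tool_pos"])
    a=np.degrees(np.arctan2(R[1,1],R[0,1]))
    print("t",round(s["time"],2),"pos",np.round(p*1000,1),"jaw",round(a,2),"tilt",np.round(R[:2,0],4),"w",round(s["width"],3),"F",np.round(s["wrist_force"],2),"q6",round(s["q"][5],3))
    if jaw is not None:
        # desired: x down level
        best=None
        for j in(jaw,jaw+180):
            t=np.radians(j);y=np.array([np.cos(t),np.sin(t),0]);x=np.array([0,0,-1.]);D=np.c_[x,y,np.cross(x,y)]
            rv=Ro.from_matrix(R.T@D).as_rotvec()
            if best is None or abs(rv[0])<abs(best[0]): best=rv
        print("turn (tool) rad",np.round(best,4))
        R2=R@Ro.from_rotvec(best).as_matrix();print("shift after turn cm",np.round(R2.T@(np.array(target)-p)*100,2))
    if target is not None: print("shift tool cm",np.round(R.T@(np.array(target)-p)*100,2))
E
python3 - <<'E'
from h import *
z=np.load("top0.npz");im,d=z["im"],z["d"]
V=cv2.cvtColor(im,cv2.COLOR_BGR2HSV)[...,2]
c=blob(V>150,(320,125,372,215))
for h in(.052,.0585):print("rack",rect(ray("top",c,h)))
print(Ro.from_rotvec(bot.read_state()["tcp_rot"]).as_matrix().round(3))
# scene view handle top centroid
z=np.load("scene0.npz");im=z["im"];V=cv2.cvtColor(im,cv2.COLOR_BGR2HSV)[...,2]
for b in((148,190,168,215),(162,172,180,196)):
    x0,y0,x1,y1=b;k=np.zeros(V.shape,bool);k[y0:y1,x0:x1]=(V<65)[y0:y1,x0:x1]
    v,u=np.nonzero(k);print(u.min(),u.max(),v.min(),v.max(),ray("scene",[[u.mean(),v.mean()]],.0805))
plan([.5755,-.299,.2],95)
E
```

```text
rack ((530.777099609375, -306.306884765625), (227.5922393798828, 80.90323638916016), 4.634011745452881)
rack ((529.592041015625, -304.73773193359375), (226.344970703125, 80.45985412597656), 4.634000778198242)
[[-0.001  0.301 -0.954]
 [ 0.002 -0.954 -0.301]
 [-1.    -0.002 -0.   ]]
154 167 190 210 [[ 0.57878478 -0.30245569  0.0805    ]]
162 173 175 195 [[ 0.48186594 -0.30857451  0.0805    ]]
t 0.1 pos [ 203.1 -643.1  252.1] jaw -72.48 tilt [-0.0005  0.002 ] w 0.998 F [ 0.17 -0.14  0.75] q6 -0.037
turn (tool) rad [2.185e-01 2.000e-04 2.000e-03]
shift after turn cm [  5.21 -31.03 -40.1 ]
shift tool cm [  5.26 -21.59 -45.88]
```

Emit:
arm_command(
  series=[
    [[0.11, 0, 0, 0, 0, 0, 0.7], [0.11, 0, 0, 0, 0, 0, 0.7], [0, 0, 0, 0, -2.8, -3.6, 0.7], [0, 0, 0, 0, -2.8, -3.6, 0.7], [0, 0, 0, 0, -2.8, -3.6, 0.7], [0, 0, 0, 0, -2.8, -3.6, 0.7], [0, 0, 0, 0, -2.8, -3.6, 0.7], [0, 0, 0, 0, -2.8, -3.6, 0.7], [0, 0, 0, 0, -2.8, -3.6, 0.7], [0, 0, 0, 0, -2.8, -3.6, 0.7]],
  ],
  newtons=60,
)

```text
time: 1.1
tool_pos: [0.4758, -0.3919, 0.2452]
tcp_rot: [2.186, 0.081, -2.2]
wrist_force: [0.6, -0.7, 0.6]
width: 0.7
```

```bash
python3 -c "
from h import *
plan([.577,-.3005,.15],94.6)"
```

```text
t 1.1 pos [ 475.8 -391.9  245.2] jaw -86.31 tilt [-0.0066  0.0093] w 0.7 F [ 0.65 -0.72  0.56] q6 0.775
turn (tool) rad [-0.0159  0.0059  0.0098]
shift after turn cm [  9.52  -8.3  -10.82]
shift tool cm [  9.54  -8.38 -10.74]
```

Emit:
arm_command(
  series=[
    [[-0.016, 0.006, 0.01, 0, -2, -2.7, 0.7], [0, 0, 0, 1.0, -2.1, -2.7, 0.7], [0, 0, 0, 2, -2.1, -2.7, 0.7], [0, 0, 0, 3, -2.1, -2.7, 0.7], [0, 0, 0, 3, 0, 0, 0.7], [0, 0, 0, 0, 0, 0, 0.7]],
  ],
)

```text
time: 1.7
tool_pos: [0.5853, -0.29, 0.1517]
tcp_rot: [2.178, 0.098, -2.174]
wrist_force: [-1.0, 0.5, -0.1]
width: 0.702
```

```bash
python3 -c "
from h import *
plan([.577,-.3005,.087],94.6)
im,d=bot.read_camera('scene');cv2.imwrite('pics/s1.png',cv2.resize(im[120:280,60:260],None,fx=4,fy=3.7))"
```

```text
t 1.7 pos [ 585.3 -290.   151.7] jaw -84.87 tilt [0.0016 0.0006] w 0.702 F [-0.96  0.47 -0.13] q6 0.982
turn (tool) rad [ 0.0092 -0.0016  0.0004]
shift after turn cm [6.47 0.98 0.91]
shift tool cm [6.47 0.97 0.93]
```

View pics/s1.png

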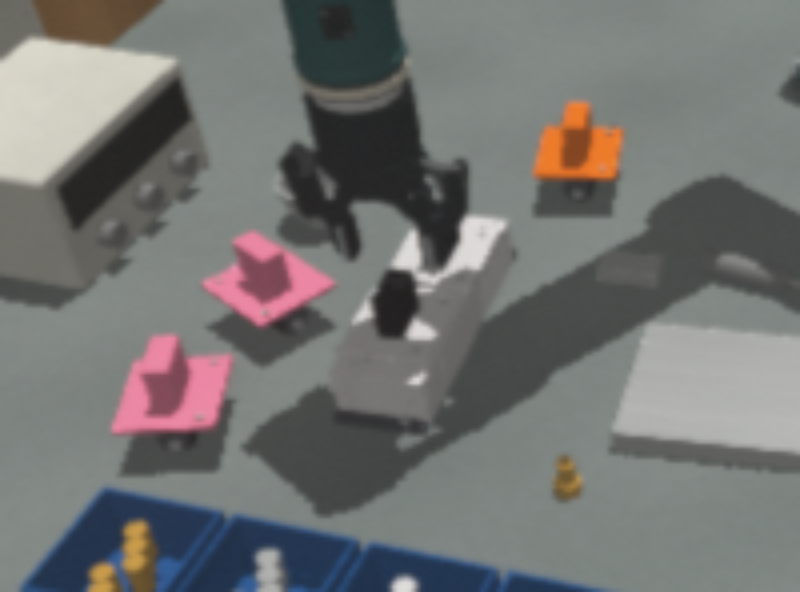

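Emit:
arm_command(
  series=[
    [[0.009, 0, 0, 0, 0.9, 0.9, 0.7], [0, 0, 0, 1, 0, 0, 0.7], [0, 0, 0, 2, 0, 0, 0.7], [0, 0, 0, 1.5, 0, 0, 0.7], [0, 0, 0, 0, 0, 0, 0.7]],
  ],
)

```text
time: 2.25
tool_pos: [0.5794, -0.3075, 0.115]
tcp_rot: [2.196, 0.072, -2.164]
wrist_force: [0.4, -0.4, -0.4]
width: 0.702
```

```bash
python3 -c "
from h import *
plan([.577,-.3005,.087],94.6)"
```

```text
t 2.25 pos [ 579.4 -307.5  115. ] jaw -85.79 tilt [ 0.0149 -0.0073] w 0.702 F [ 0.41 -0.4  -0.41] q6 0.97
turn (tool) rad [-0.0068 -0.0143 -0.0084]
shift after turn cm [ 2.8  -0.72  0.19]
shift tool cm [ 2.79 -0.74  0.23]
```

Emit:
arm_command(
  series=[
    [[-0.007, -0.014, -0.008, 0, -0.7, 0.2, 0.7], [0, 0, 0, 0, 0, 0, 0.7], [0, 0, 0, 1, 0, 0, 0.7], [0, 0, 0, 0, 0, 0, 0.7]],
  ],
)

```text
time: 2.65
tool_pos: [0.5777, -0.3016, 0.1071]
tcp_rot: [2.183, 0.085, -2.177]
wrist_force: [-0.2, -0.3, 0.0]
width: 0.698
```

```bash
python3 -c "
from h import *
plan([.577,-.3005,.087],94.6)"
```

```text
t 2.65 pos [ 577.7 -301.6  107.1] jaw -85.43 tilt [ 0.0026 -0.0016] w 0.698 F [-0.24 -0.33  0.01] q6 0.972
turn (tool) rad [-0.0006 -0.0025 -0.0018]
shift after turn cm [ 2.01 -0.12  0.06]
shift tool cm [ 2.01 -0.12  0.06]
```

Emit:
arm_command(
  series=[
    [[0, -0.002, -0.002, 1, -0.1, 0.05, 0.7], [0, 0, 0, 0.8, 0, 0, 0.7], [0, 0, 0, 0.2, 0, 0, 0.7], [0, 0, 0, 0, 0, 0, 0.5], [0, 0, 0, 0, 0, 0, 0.2], [0, 0, 0, 0, 0, 0, 0.0], [0, 0, 0, 0, 0, 0, 0.0], [0, 0, 0, 0, 0, 0, 0.0]],
  ],
  newtons=60,
)

```text
time: 3.45
tool_pos: [0.5773, -0.3002, 0.085]
tcp_rot: [2.181, 0.088, -2.181]
wrist_force: [0.7, 0.1, -1.5]
width: 0.251
```

```bash
python3 -c "
from h import *
plan([.577,-.3005,.087],94.6)"
```

```text
t 3.45 pos [ 577.3 -300.2   85. ] jaw -85.4 tilt [0.     0.0006] w 0.251 F [ 0.68  0.11 -1.51] q6 0.972
turn (tool) rad [ 0.0001 -0.0001  0.0006]
shift after turn cm [-0.2   0.03  0.03]
shift tool cm [-0.2   0.03  0.03]
```

Emit:
arm_command(
  series=[
    [[0, 0, 0, -0.5, 0, 0, 0], [0, 0, 0, -1.5, 0, 0, 0], [0, 0, 0, -2, 0, 0, 0], [0, 0, 0, -2, 0, 0, 0], [0, 0, 0, -1, 0, 0, 0], [0, 0, 0, 0, 0, 0, 0], [0, 0, 0, 0, 0, 0, 0]],
  ],
)

```text
time: 4.15
tool_pos: [0.5756, -0.2995, 0.1589]
tcp_rot: [2.178, 0.09, -2.185]
wrist_force: [0.1, -0.0, -4.7]
width: 0.245
```

```bash
python3 -c "
from h import *
plan([.5517,-.0622,.15],96.2)
im,d=bot.read_camera('scene');cv2.imwrite('pics/s2.png',cv2.resize(im[120:280,60:260],None,fx=4,fy=3.7))"
```

```text
t 4.15 pos [ 575.6 -299.5  158.9] jaw -85.4 tilt [-0.0032  0.0023] w 0.245 F [ 0.13 -0.03 -4.72] q6 0.972
turn (tool) rad [-0.028   0.003   0.0026]
shift after turn cm [  0.89 -23.85  -0.18]
shift tool cm [  0.95 -23.84   0.48]
```

View pics/s2.png

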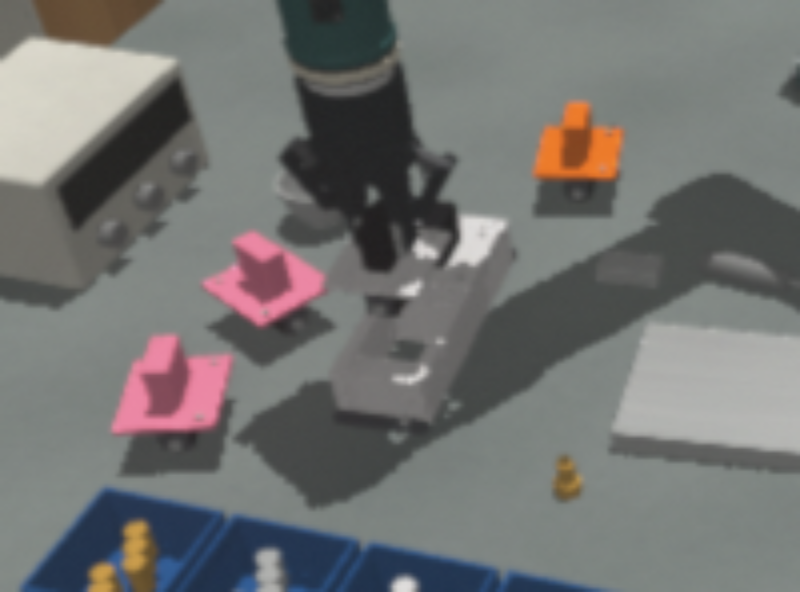

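Emit:
arm_command(
  series=[
    [[-0.028, 0.003, 0.003, 0, -1.5, 0, 0], [0, 0, 0, 0, -3, 0, 0], [0, 0, 0, 0, -3.5, 0, 0], [0, 0, 0, 0, -3.5, 0, 0], [0, 0, 0, 0, -3.5, 0, 0], [0, 0, 0, 0, -3, 0, 0], [0, 0, 0, 0, -2, 0, 0], [0, 0, 0, 0, -1, 0, 0], [0, 0, 0, 0, 0, 0, 0], [0, 0, 0, 0, 0, 0, 0]],
  ],
)

```text
time: 5.2
tool_pos: [0.543, -0.0765, 0.1483]
tcp_rot: [2.147, 0.134, -2.182]
wrist_force: [0.2, 0.4, -4.0]
width: 0.25
```

```bash
python3 -c "
from h import *
plan([.5517,-.0622,.11],96.2)"
```

```text
t 5.2 pos [543.  -76.5 148.3] jaw -83.33 tilt [-0.0164  0.0064] w 0.25 F [ 0.2   0.45 -3.97] q6 1.265
turn (tool) rad [0.0083 0.0156 0.0082]
shift after turn cm [ 3.83 -1.33 -1.02]
shift tool cm [ 3.82 -1.29 -1.09]
```

Emit:
arm_command(
  series=[
    [[0.008, 0.016, 0.008, 0, -0.4, -1.0, 0], [0, 0, 0, 1, 0, 0, 0], [0, 0, 0, 1, 0, 0, 0], [0, 0, 0, 1, 0, 0, 0], [0, 0, 0, 0.6, 0, 0, 0], [0, 0, 0, 0, 0, 0, 0], [0, 0, 0, 0, 0, 0, 0]],
  ],
)

```text
time: 5.9
tool_pos: [0.5532, -0.0747, 0.1071]
tcp_rot: [2.167, 0.111, -2.168]
wrist_force: [-0.7, -0.1, -2.8]
width: 0.249
```

```bash
python3 -c "
from h import *
plan([.5525,-.07,.10],96.2)"
```

```text
t 5.9 pos [553.2 -74.7 107.1] jaw -84.07 tilt [-0.0005 -0.0009] w 0.249 F [-0.74 -0.09 -2.81] q6 1.29
turn (tool) rad [-0.0048  0.0006 -0.0009]
shift after turn cm [ 0.71 -0.48  0.02]
shift tool cm [ 0.71 -0.48  0.02]
```

Emit:
arm_command(
  series=[
    [[-0.005, 0, 0, 0.4, 0, 0, 0], [0, 0, 0, 0.3, 0, 0, 0], [0, 0, 0, 0, 0, 0, 0], [0, 0, 0, 0, 0, 0, 0]],
  ],
)

```text
time: 6.3
tool_pos: [0.5538, -0.0749, 0.1004]
tcp_rot: [2.166, 0.117, -2.164]
wrist_force: [0.5, -0.5, -3.3]
width: 0.25
```

Emit:
arm_command(
  series=[
    [[0, 0, 0, 0.05, 0, 0, 0], [0, 0, 0, 0.05, 0, 0, 0]],
  ],
)

```text
time: 6.5
tool_pos: [0.5542, -0.075, 0.0999]
tcp_rot: [2.167, 0.116, -2.163]
wrist_force: [0.7, 0.3, -3.4]
width: 0.248
```

Emit:
arm_command(
  series=[
    [[0, 0, 0, 0.05, 0, 0, 0], [0, 0, 0, 0.05, 0, 0, 0]],
  ],
)

```text
time: 6.7
tool_pos: [0.5545, -0.0749, 0.0991]
tcp_rot: [2.167, 0.116, -2.162]
wrist_force: [0.5, -0.0, -3.5]
width: 0.249
```

Emit:
arm_command(
  series=[
    [[0, 0, 0, 0.06, 0, 0, 0], [0, 0, 0, 0.05, 0, 0, 0], [0, 0, 0, 0.05, 0, 0, 0]],
  ],
)

```text
time: 7.0
tool_pos: [0.5545, -0.075, 0.0975]
tcp_rot: [2.168, 0.116, -2.161]
wrist_force: [-0.3, -0.0, -2.8]
width: 0.248
```

Emit:
arm_command(
  series=[
    [[0, 0, 0, 0.05, 0, 0, 0], [0, 0, 0, 0.05, 0, 0, 0]],
  ],
)

```text
time: 7.2
tool_pos: [0.5545, -0.0749, 0.0964]
tcp_rot: [2.167, 0.116, -2.162]
wrist_force: [-0.1, -0.6, -2.9]
width: 0.25
```

Emit:
arm_command(
  series=[
    [[0, 0, 0, 0.05, 0, 0, 0], [0, 0, 0, 0.05, 0, 0, 0]],
  ],
)

```text
time: 7.4
tool_pos: [0.5546, -0.075, 0.0954]
tcp_rot: [2.168, 0.116, -2.162]
wrist_force: [-0.6, 0.1, 0.2]
width: 0.248
```

Emit:
arm_command(
  series=[
    [[0, 0, 0, 0.03, 0, 0, 0]],
  ],
)

```text
time: 7.5
tool_pos: [0.5546, -0.075, 0.0954]
tcp_rot: [2.167, 0.116, -2.162]
wrist_force: [-1.4, 0.4, 0.3]
width: 0.253
```

Emit:
arm_command(
  series=[
    [[0, 0, 0, 0.03, 0, 0, 0]],
  ],
)

```text
time: 7.6
tool_pos: [0.5546, -0.075, 0.0954]
tcp_rot: [2.167, 0.116, -2.162]
wrist_force: [-1.4, 0.7, -0.4]
width: 0.249
```

Emit:
arm_command(
  series=[
    [[0, 0, 0, 0.05, -0.2, 0, 0], [0, 0, 0, 0.05, -0.3, 0, 0]],
  ],
)

```text
time: 7.8
tool_pos: [0.5543, -0.0709, 0.0957]
tcp_rot: [2.167, 0.114, -2.16]
wrist_force: [-3.6, -2.2, 5.7]
width: 0.247
```

Emit:
arm_command(
  series=[
    [[0, 0, 0, 0.05, -0.3, 0, 0], [0, 0, 0, 0.05, -0.3, 0, 0]],
  ],
)

```text
time: 8.0
tool_pos: [0.5537, -0.0652, 0.0962]
tcp_rot: [2.166, 0.113, -2.16]
wrist_force: [-3.3, -2.4, 5.3]
width: 0.251
```

Emit:
arm_command(
  series=[
    [[0, 0, 0, 0.05, -0.3, 0, 0], [0, 0, 0, 0.05, -0.3, 0, 0]],
  ],
)

```text
time: 8.2
tool_pos: [0.553, -0.0591, 0.0965]
tcp_rot: [2.165, 0.113, -2.159]
wrist_force: [-3.9, -0.9, 5.0]
width: 0.251
```

Emit:
arm_command(
  series=[
    [[0, 0, 0, 0.05, -0.3, 0, 0], [0, 0, 0, 0.05, -0.3, 0, 0], [0, 0, 0, 0.05, -0.3, 0, 0]],
  ],
)

```text
time: 8.5
tool_pos: [0.5519, -0.0494, 0.0965]
tcp_rot: [2.165, 0.113, -2.159]
wrist_force: [-3.6, -0.7, 4.1]
width: 0.249
```

Emit:
arm_command(
  series=[
    [[0, 0, 0, 0.05, -0.3, 0, 0], [0, 0, 0, 0.05, -0.3, 0, 0], [0, 0, 0, 0.05, -0.3, 0, 0]],
  ],
)

```text
time: 8.8
tool_pos: [0.5507, -0.0391, 0.0959]
tcp_rot: [2.165, 0.114, -2.159]
wrist_force: [-3.1, -0.5, 4.6]
width: 0.251
```

Emit:
arm_command(
  series=[
    [[0, 0, 0, 0.05, -0.3, 0, 0], [0, 0, 0, 0.05, -0.3, 0, 0], [0, 0, 0, 0.05, -0.3, 0, 0]],
  ],
)

```text
time: 9.1
tool_pos: [0.5495, -0.0286, 0.0948]
tcp_rot: [2.166, 0.115, -2.16]
wrist_force: [-3.1, -0.4, 5.1]
width: 0.245
```

Emit:
arm_command(
  series=[
    [[0, 0, 0, 0.05, -0.3, 0, 0], [0, 0, 0, 0.05, -0.3, 0, 0], [0, 0, 0, 0.05, -0.3, 0, 0]],
  ],
)

```text
time: 9.4
tool_pos: [0.5484, -0.0183, 0.0938]
tcp_rot: [2.166, 0.115, -2.161]
wrist_force: [-3.7, -0.8, 5.6]
width: 0.25
```

Emit:
arm_command(
  series=[
    [[0, 0, 0, 0.05, -0.3, 0, 0], [0, 0, 0, 0.05, -0.3, 0, 0], [0, 0, 0, 0.05, -0.3, 0, 0]],
  ],
)

```text
time: 9.7
tool_pos: [0.5474, -0.0084, 0.0935]
tcp_rot: [2.166, 0.115, -2.161]
wrist_force: [-4.8, -0.5, 7.9]
width: 0.248
```

Emit:
arm_command(
  series=[
    [[0, 0, 0, 0.05, -0.3, 0, 0], [0, 0, 0, 0.05, -0.3, 0, 0], [0, 0, 0, 0.05, -0.3, 0, 0]],
  ],
)

```text
time: 10.0
tool_pos: [0.5464, 0.0005, 0.094]
tcp_rot: [2.165, 0.113, -2.16]
wrist_force: [-4.2, -1.4, 9.3]
width: 0.249
```

```bash
python3 -c "
from h import *
plan(None,96.2) if 0 else plan([.5458,-.0075,.0954],96.2)"
```

```text
t 10.0 pos [5.464e+02 5.000e-01 9.400e+01] jaw -83.71 tilt [ 0.0026 -0.0049] w 0.249 F [-4.24 -1.36  9.29] q6 1.423
turn (tool) rad [ 0.0016 -0.002  -0.0052]
shift after turn cm [-0.14  0.79  0.15]
shift tool cm [-0.13  0.79  0.15]
```

Emit:
arm_command(
  series=[
    [[0, 0, 0, 0.03, -0.3, 0, 0], [0, 0, 0, 0.03, -0.3, 0, 0], [0, 0, 0, 0.03, -0.3, 0, 0], [0, 0, 0, 0.03, -0.3, 0, 0]],
  ],
)

```text
time: 10.4
tool_pos: [0.5452, 0.0119, 0.0952]
tcp_rot: [2.163, 0.111, -2.158]
wrist_force: [-4.7, -2.8, 8.1]
width: 0.254
```

Emit:
arm_command(
  series=[
    [[0, 0, 0, 0.03, -0.3, 0, 0], [0, 0, 0, 0.03, -0.3, 0, 0], [0, 0, 0, 0.04, -0.3, 0, 0], [0, 0, 0, 0.04, -0.3, 0, 0]],
  ],
)

```text
time: 10.8
tool_pos: [0.5439, 0.0236, 0.0962]
tcp_rot: [2.162, 0.109, -2.157]
wrist_force: [-4.4, -2.2, 7.6]
width: 0.247
```

Emit:
arm_command(
  series=[
    [[0, 0, 0, 0.05, -0.3, 0, 0], [0, 0, 0, 0.05, -0.3, 0, 0], [0, 0, 0, 0.05, -0.3, 0, 0], [0, 0, 0, 0.05, -0.3, 0, 0]],
  ],
)

```text
time: 11.2
tool_pos: [0.5425, 0.0363, 0.0965]
tcp_rot: [2.161, 0.108, -2.157]
wrist_force: [-4.3, -1.1, 6.0]
width: 0.249
```

Emit:
arm_command(
  series=[
    [[0, 0, 0, -0.1, -0.3, 0, 0], [0, 0, 0, -0.5, -0.2, 0, 0], [0, 0, 0, -1.5, 0, 0, 0], [0, 0, 0, -2.5, 0, 0, 0], [0, 0, 0, -2.5, 0, 0, 0], [0, 0, 0, -1.5, 0, 0, 0], [0, 0, 0, 0, 0, 0, 0], [0, 0, 0, 0, 0, 0, 0]],
  ],
)

```text
time: 12.0
tool_pos: [0.5412, 0.0444, 0.1849]
tcp_rot: [2.163, 0.111, -2.157]
wrist_force: [-0.8, 0.4, -3.4]
width: 0.25
```

```bash
python3 -c "
from h import *
plan([.5013,.2644,.16],95.7)"
```

```text
t 12.0 pos [541.2  44.4 184.9] jaw -83.61 tilt [ 0.0032 -0.0088] w 0.25 F [-0.76  0.38 -3.39] q6 1.505
turn (tool) rad [ 0.0121 -0.0023 -0.009 ]
shift after turn cm [  2.49 -22.29   1.79]
shift tool cm [  2.28 -22.33   1.53]
```

Emit:
arm_command(
  series=[
    [[0.012, -0.002, -0.009, 0, -1.5, 0.2, 0], [0, 0, 0, 0, -3, 0.2, 0], [0, 0, 0, 0, -3.5, 0.2, 0], [0, 0, 0, 0, -3.5, 0.2, 0], [0, 0, 0, 0, -3.5, 0.2, 0], [0, 0, 0, 0, -3, 0.2, 0], [0, 0, 0, 0, -2, 0.2, 0], [0, 0, 0, 0, -1, 0, 0], [0, 0, 0, 0, 0, 0, 0], [0, 0, 0, 0, 0, 0, 0]],
  ],
)

```text
time: 13.0
tool_pos: [0.4967, 0.2618, 0.173]
tcp_rot: [2.152, 0.101, -2.194]
wrist_force: [0.6, -0.3, -3.5]
width: 0.251
```

```bash
python3 -c "
from h import *
plan([.5013,.2644,.08],95.7)"
```

```text
t 13.0 pos [496.7 261.8 173. ] jaw -84.66 tilt [-0.0191 -0.0016] w 0.251 F [ 0.55 -0.3  -3.47] q6 1.911
turn (tool) rad [-0.0063  0.0192  0.0003]
shift after turn cm [ 9.3  -0.21 -0.48]
shift tool cm [ 9.29 -0.21 -0.66]
```

Emit:
arm_command(
  series=[
    [[-0.006, 0.019, 0, 0, -0.2, -0.5, 0], [0, 0, 0, 1.5, 0, 0, 0], [0, 0, 0, 2, 0, 0, 0], [0, 0, 0, 2, 0, 0, 0], [0, 0, 0, 1.5, 0, 0, 0], [0, 0, 0, 1, 0, 0, 0], [0, 0, 0, 0.5, 0, 0, 0], [0, 0, 0, 0, 0, 0, 0]],
  ],
)

```text
time: 13.8
tool_pos: [0.5032, 0.2575, 0.0806]
tcp_rot: [2.175, 0.097, -2.173]
wrist_force: [-0.9, 0.1, -3.6]
width: 0.251
```

```bash
python3 -c "
from h import *
plan([.5013,.2644,.08],95.7)"
```

```text
t 13.8 pos [503.2 257.5  80.6] jaw -84.78 tilt [ 0.0011 -0.0017] w 0.251 F [-0.92  0.14 -3.56] q6 1.911
turn (tool) rad [-0.0085 -0.0009 -0.0018]
shift after turn cm [ 0.06 -0.7   0.12]
shift tool cm [ 0.06 -0.7   0.13]
```

Emit:
arm_command(
  series=[
    [[0, 0, 0, 0.1, -0.6, 0, 0], [0, 0, 0, 0.1, 0, 0, 0], [0, 0, 0, 0, 0, 0, 0.3], [0, 0, 0, 0, 0, 0, 0.45], [0, 0, 0, 0, 0, 0, 0.55], [0, 0, 0, 0, 0, 0, 0.55]],
  ],
)

```text
time: 14.4
tool_pos: [0.5072, 0.2663, 0.0841]
tcp_rot: [2.188, 0.102, -2.164]
wrist_force: [-0.2, -0.3, -0.2]
width: 0.549
```

Emit:
arm_command(
  series=[
    [[0, 0, 0, -1, 0, 0, 0.6], [0, 0, 0, -2, 0, 0, 0.6], [0, 0, 0, -3, 0, 0, 0.6], [0, 0, 0, -3, 0, 0, 0.6], [0, 0, 0, -3, 0, 0, 0.6], [0, 0, 0, 0, 0, 0, 0.6]],
  ],
)

```text
time: 15.0
tool_pos: [0.5059, 0.2659, 0.2122]
tcp_rot: [2.19, 0.102, -2.163]
wrist_force: [1.6, 1.3, 1.5]
width: 0.602
```

```bash
python3 -c "
from h import *
plan([.481,-.306,.18],94.6)
im,d=bot.read_camera('scene');cv2.imwrite('pics/s3.png',cv2.resize(im[120:320,200:420],None,fx=3.5,fy=3))"
```

```text
t 15.0 pos [505.9 265.9 212.2] jaw -84.78 tilt [0.0123 0.0036] w 0.602 F [1.6  1.25 1.51] q6 1.922
turn (tool) rad [ 0.0107 -0.0125  0.0025]
shift after turn cm [ 3.22 56.8   7.07]
shift tool cm [ 2.99 56.73  7.72]
```

View pics/s3.png

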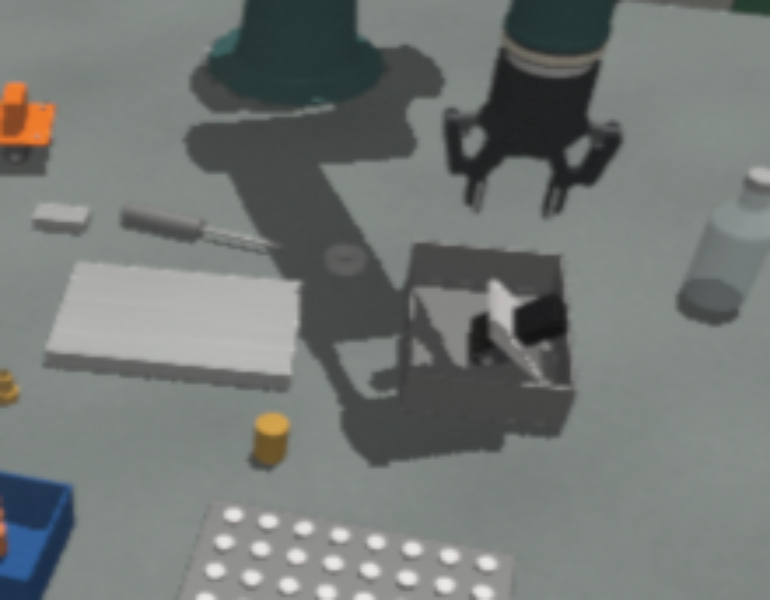

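Emit:
arm_command(
  series=[
    [[0.01, -0.012, 0.002, 0, 2, 0.3, 0.6], [0, 0, 0, 0, 4, 0.5, 0.6], [0, 0, 0, 0, 4.5, 0.5, 0.6], [0, 0, 0, 0, 4.5, 0.5, 0.6], [0, 0, 0, 0, 4.5, 0.5, 0.6], [0, 0, 0, 0, 4.5, 0.5, 0.6], [0, 0, 0, 0, 4.5, 0.5, 0.6], [0, 0, 0, 0, 4.5, 0.5, 0.6], [0, 0, 0, 0, 4.5, 0.5, 0.6], [0, 0, 0, 0, 4, 0.5, 0.6]],
  ],
)

```text
time: 16.05
tool_pos: [0.4851, -0.1616, 0.2027]
tcp_rot: [2.162, 0.102, -2.19]
wrist_force: [0.9, -0.6, -0.5]
width: 0.6
```

```bash
python3 -c "
from h import *
plan([.481,-.306,.18],94.6)"
```

```text
t 16.05 pos [ 485.1 -161.6  202.7] jaw -84.77 tilt [-0.0129  0.0018] w 0.6 F [ 0.86 -0.57 -0.53] q6 1.112
turn (tool) rad [0.011  0.0127 0.0029]
shift after turn cm [ 2.27 14.36  1.56]
shift tool cm [ 2.25 14.35  1.69]
```

Emit:
arm_command(
  series=[
    [[0.011, 0.013, 0.003, 0, 3, 0.3, 0.65], [0, 0, 0, 0.5, 3.5, 0.3, 0.65], [0, 0, 0, 1, 3, 0.3, 0.65], [0, 0, 0, 1, 2, 0.3, 0.65], [0, 0, 0, 0.5, 1, 0, 0.65], [0, 0, 0, 0, 0, 0, 0.65], [0, 0, 0, 0, 0, 0, 0.65]],
  ],
)

```text
time: 16.75
tool_pos: [0.4772, -0.2953, 0.1655]
tcp_rot: [2.179, 0.084, -2.196]
wrist_force: [-0.6, -0.3, 0.7]
width: 0.649
```

Run:
```python
from h import *
plan([.481,-.306,.115],94.6)
im,d=bot.read_camera('scene');cv2.imwrite('pics/s4.png',cv2.resize(im[120:280,60:260],None,fx=4,fy=3.7))
np.savez("scene4.npz",im=im,d=d)
```

```text
t 16.75 pos [ 477.2 -295.3  165.5] jaw -85.92 tilt [-0.0081  0.005 ] w 0.649 F [-0.61 -0.28  0.66] q6 0.902
turn (tool) rad [-0.0091  0.0077  0.0056]
shift after turn cm [ 5.05  1.1  -0.29]
shift tool cm [ 5.04  1.12 -0.34]
```

View pics/s4.png

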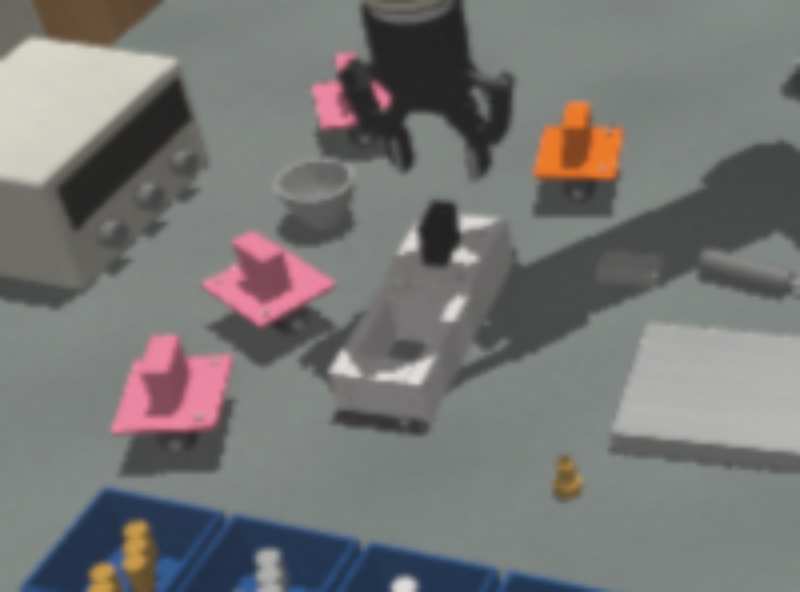

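Emit:
arm_command(
  series=[
    [[-0.009, 0.008, 0.006, 0, 0.9, -0.3, 0.7], [0, 0, 0, 0.5, 0, 0, 0.7], [0, 0, 0, 1.5, 0, 0, 0.7], [0, 0, 0, 1.5, 0, 0, 0.7], [0, 0, 0, 0.8, 0, 0, 0.7], [0, 0, 0, 0, 0, 0, 0.7], [0, 0, 0, 0, 0, 0, 0.7]],
  ],
)

```text
time: 17.5
tool_pos: [0.482, -0.3008, 0.1189]
tcp_rot: [2.178, 0.094, -2.176]
wrist_force: [0.5, -0.0, 0.0]
width: 0.702
```

```bash
python3 -c "
from h import *
plan([.481,-.306,.086],94.6)"
```

```text
t 17.5 pos [ 482.  -300.8  118.9] jaw -85.05 tilt [ 0.0012 -0.0002] w 0.702 F [ 0.46 -0.02  0.03] q6 0.882
turn (tool) rad [ 0.006  -0.0012 -0.0003]
shift after turn cm [3.29 0.51 0.14]
shift tool cm [3.29 0.51 0.15]
```

Emit:
arm_command(
  series=[
    [[0.006, 0, 0, 0, 0.5, 0.1, 0.7], [0, 0, 0, 0.8, 0, 0, 0.7], [0, 0, 0, 1, 0, 0, 0.7], [0, 0, 0, 0.9, 0, 0, 0.7], [0, 0, 0, 0.2, 0, 0, 0.7], [0, 0, 0, 0, 0, 0, 0.7]],
  ],
)

```text
time: 18.1
tool_pos: [0.4818, -0.3069, 0.088]
tcp_rot: [2.183, 0.085, -2.178]
wrist_force: [1.2, 0.3, -0.3]
width: 0.705
```

```bash
python3 -c "
from h import *
plan([.481,-.306,.086],94.6)"
```

```text
t 18.1 pos [ 481.8 -306.9   88. ] jaw -85.46 tilt [ 0.0023 -0.001 ] w 0.705 F [ 1.16  0.34 -0.29] q6 0.88
turn (tool) rad [-0.001  -0.0022 -0.0012]
shift after turn cm [ 0.2  -0.1   0.07]
shift tool cm [ 0.2  -0.1   0.07]
```

Emit:
arm_command(
  series=[
    [[0, 0, 0, 0.2, -0.1, 0, 0.5], [0, 0, 0, 0, 0, 0, 0.2], [0, 0, 0, 0, 0, 0, 0.0], [0, 0, 0, 0, 0, 0, 0.0], [0, 0, 0, 0, 0, 0, 0.0]],
  ],
  newtons=60,
)

```text
time: 18.6
tool_pos: [0.4819, -0.3058, 0.0862]
tcp_rot: [2.183, 0.085, -2.177]
wrist_force: [0.9, -0.6, -1.7]
width: 0.25
```

```bash
python3 -c "
from h import *
plan([.481,-.306,.16],94.6)"
```

```text
t 18.6 pos [ 481.9 -305.8   86.2] jaw -85.44 tilt [ 0.0026 -0.0012] w 0.25 F [ 0.89 -0.6  -1.65] q6 0.882
turn (tool) rad [-0.0007 -0.0025 -0.0014]
shift after turn cm [-7.38  0.02  0.09]
shift tool cm [-7.38  0.03  0.08]
```

Emit:
arm_command(
  series=[
    [[0, 0, 0, -0.5, 0, 0, 0], [0, 0, 0, -1.5, 0, 0, 0], [0, 0, 0, -2, 0, 0, 0], [0, 0, 0, -2, 0, 0, 0], [0, 0, 0, -1, 0, 0, 0], [0, 0, 0, 0, 0, 0, 0], [0, 0, 0, 0, 0, 0, 0]],
  ],
)

```text
time: 19.3
tool_pos: [0.4805, -0.3049, 0.1607]
tcp_rot: [2.182, 0.087, -2.18]
wrist_force: [0.7, 0.4, -2.8]
width: 0.255
```

```bash
python3 -c "
from h import *
plan([.5525,-.0700,.15],96.2)"
```

```text
t 19.3 pos [ 480.5 -304.9  160.7] jaw -85.44 tilt [0.0006 0.0002] w 0.255 F [ 0.7   0.4  -2.78] q6 0.882
turn (tool) rad [-0.0287 -0.0006  0.0001]
shift after turn cm [  1.07 -22.57  -9.7 ]
shift tool cm [  1.07 -22.84  -9.05]
```

Emit:
arm_command(
  series=[
    [[-0.029, 0, 0, 0, -1.5, -0.7, 0], [0, 0, 0, 0, -3, -1.3, 0], [0, 0, 0, 0, -3.5, -1.5, 0], [0, 0, 0, 0, -3.5, -1.5, 0], [0, 0, 0, 0, -3.5, -1.5, 0], [0, 0, 0, 0, -3, -1.3, 0], [0, 0, 0, 0, -2, -1, 0], [0, 0, 0, 0, -1, -0.5, 0], [0, 0, 0, 0, 0, 0, 0], [0, 0, 0, 0, 0, 0, 0]],
  ],
)

```text
time: 20.3
tool_pos: [0.5466, -0.0715, 0.1508]
tcp_rot: [2.15, 0.133, -2.181]
wrist_force: [-0.0, -0.4, -3.1]
width: 0.25
```

Run:
```python
from h import *
plan([.5525,-.0700,.105],96.2)
im,d=bot.read_camera('top');np.savez("top5.npz",im=im,d=d)
cv2.imwrite('pics/t5.png',cv2.resize(im[100:240,100:400],None,fx=2.6,fy=2.6))
```

```text
t 20.3 pos [546.6 -71.5 150.8] jaw -83.4 tilt [-0.0148  0.0065] w 0.25 F [-0.03 -0.42 -3.07] q6 1.276
turn (tool) rad [0.0071 0.014  0.0081]
shift after turn cm [ 4.58 -0.09 -0.6 ]
shift tool cm [ 4.58 -0.05 -0.66]
```

View pics/t5.png

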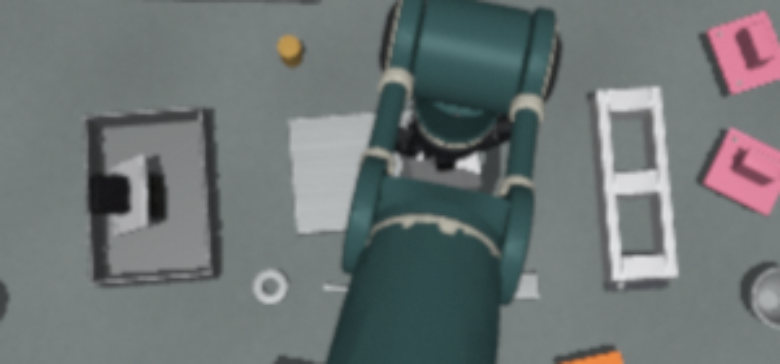

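Run:
```python
from h import *
z=np.load("top5.npz");im,d=z["im"],z["d"]
V=cv2.cvtColor(im,cv2.COLOR_BGR2HSV)[...,2]
m=(V>160).astype(np.uint8);m[:,:320]=0;m[:125]=0;m[215:]=0;m[:,365:]=0
m=(cv2.morphologyEx(m,cv2.MORPH_CLOSE,np.ones((2,2),np.uint8)))
c,h=cv2.findContours(m,cv2.RETR_CCOMP,cv2.CHAIN_APPROX_NONE)
for k,hh in zip(c,h[0]):
    if cv2.contourArea(k)>80: print("parent",hh[3],[np.round(x,1) for x in rect(ray("top",k[:,0,:],.052))])
P=cloud("top",d)
# bin handle
x0,y0,x1,y1=133,160,170,190
k=(V[y0:y1,x0:x1]<40);Q=P[y0:y1,x0:x1][k]
v,u=np.nonzero(k);lab=cv2.connectedComponentsWithStats(k.astype(np.uint8))
for i in range(1,lab[0]):
    if lab[2][i,4]>20:
        s=P[y0:y1,x0:x1][lab[1]==i];s=s[np.abs(s[:,2])<.15];print(lab[2][i],np.median(s,0).round(3),np.percentile(s,[5,95],0).round(3))
```

```text
parent -1 [array([ 524.9, -307.6]), array([232. ,  77.5]), np.float64(4.5)]
parent 0 [array([ 477.6, -311.3]), array([78.5, 56.2]), np.float64(4.7)]
parent 0 [array([ 577.2, -303.6]), array([78.7, 56.5]), np.float64(4.4)]
[  2   7  14  16 197] [0.501 0.31  0.067] [[0.481 0.294 0.053]
 [0.52  0.327 0.077]]
[25  7  5 17 80] [0.505 0.262 0.028] [[0.481 0.256 0.023]
 [0.529 0.268 0.033]]
```

Emit:
arm_command(
  series=[
    [[0.007, 0.014, 0.008, 0, 0, -0.5, 0], [0, 0, 0, 1, 0, 0, 0], [0, 0, 0, 1.2, 0, 0, 0], [0, 0, 0, 1, 0, 0, 0], [0, 0, 0, 0.6, 0, 0, 0], [0, 0, 0, 0.2, 0, 0, 0], [0, 0, 0, 0, 0, 0, 0], [0, 0, 0, 0, 0, 0, 0]],
  ],
)

```text
time: 21.15
tool_pos: [0.5499, -0.0753, 0.1055]
tcp_rot: [2.167, 0.109, -2.172]
wrist_force: [-0.7, -0.2, -2.4]
width: 0.248
```

```bash
python3 -c "
from h import *
plan([.5525,-.0700,.099],96.2)"
```

```text
t 21.15 pos [549.9 -75.3 105.5] jaw -84.2 tilt [-0.0021 -0.0006] w 0.248 F [-0.66 -0.22 -2.37] q6 1.29
turn (tool) rad [-0.007   0.0021 -0.0004]
shift after turn cm [ 0.65 -0.49 -0.32]
shift tool cm [ 0.65 -0.5  -0.31]
```

Emit:
arm_command(
  series=[
    [[-0.007, 0.002, 0, 0.3, 0, -0.3, 0], [0, 0, 0, 0.2, 0, 0, 0], [0, 0, 0, 0.05, 0, 0, 0], [0, 0, 0, 0.0, 0, 0, 0]],
  ],
)

```text
time: 21.55
tool_pos: [0.5544, -0.0749, 0.1008]
tcp_rot: [2.168, 0.117, -2.162]
wrist_force: [0.8, -0.1, -3.1]
width: 0.251
```

Emit:
arm_command(
  series=[
    [[0, 0, 0, 0.05, 0, 0, 0], [0, 0, 0, 0.05, 0, 0, 0], [0, 0, 0, 0.05, 0, 0, 0]],
  ],
)

```text
time: 21.85
tool_pos: [0.5547, -0.0749, 0.0998]
tcp_rot: [2.168, 0.117, -2.161]
wrist_force: [0.1, -0.2, -3.0]
width: 0.25
```

Emit:
arm_command(
  series=[
    [[0, 0, 0, 0.05, 0, 0, 0], [0, 0, 0, 0.05, 0, 0, 0]],
  ],
)

```text
time: 22.05
tool_pos: [0.5547, -0.0749, 0.0987]
tcp_rot: [2.169, 0.117, -2.161]
wrist_force: [0.4, -0.1, -2.6]
width: 0.252
```

Emit:
arm_command(
  series=[
    [[0, 0, 0, 0.05, 0, 0, 0], [0, 0, 0, 0.05, 0, 0, 0]],
  ],
)

```text
time: 22.25
tool_pos: [0.5547, -0.0749, 0.0976]
tcp_rot: [2.169, 0.117, -2.161]
wrist_force: [0.8, -0.5, -2.8]
width: 0.25
```

Emit:
arm_command(
  series=[
    [[0, 0, 0, 0.05, 0, 0, 0], [0, 0, 0, 0.05, 0, 0, 0]],
  ],
)

```text
time: 22.45
tool_pos: [0.5547, -0.0749, 0.0965]
tcp_rot: [2.168, 0.117, -2.161]
wrist_force: [0.2, 0.2, -3.0]
width: 0.246
```

Emit:
arm_command(
  series=[
    [[0, 0, 0, 0.04, 0, 0, 0], [0, 0, 0, 0.04, 0, 0, 0]],
  ],
)

```text
time: 22.65
tool_pos: [0.5548, -0.0749, 0.0963]
tcp_rot: [2.169, 0.117, -2.161]
wrist_force: [-2.1, 0.7, 0.7]
width: 0.249
```

Contact at 0.0963, as predicted. Now I roll it.

Emit:
arm_command(
  series=[
    [[0, 0, 0, 0.05, -0.2, 0, 0], [0, 0, 0, 0.05, -0.3, 0, 0], [0, 0, 0, 0.05, -0.3, 0, 0]],
  ],
)

```text
time: 22.95
tool_pos: [0.554, -0.0675, 0.0963]
tcp_rot: [2.168, 0.115, -2.16]
wrist_force: [-2.9, -1.0, 4.0]
width: 0.25
```

Emit:
arm_command(
  series=[
    [[0, 0, 0, 0.05, -0.3, 0, 0], [0, 0, 0, 0.05, -0.3, 0, 0], [0, 0, 0, 0.05, -0.3, 0, 0]],
  ],
)

```text
time: 23.25
tool_pos: [0.553, -0.058, 0.0962]
tcp_rot: [2.167, 0.115, -2.159]
wrist_force: [-3.2, -0.6, 5.7]
width: 0.252
```

Emit:
arm_command(
  series=[
    [[0, 0, 0, 0.05, -0.3, 0, 0], [0, 0, 0, 0.05, -0.3, 0, 0], [0, 0, 0, 0.05, -0.3, 0, 0]],
  ],
)

```text
time: 23.55
tool_pos: [0.5518, -0.0484, 0.0962]
tcp_rot: [2.166, 0.115, -2.159]
wrist_force: [-4.8, -0.8, 4.6]
width: 0.25
```

Emit:
arm_command(
  series=[
    [[0, 0, 0, 0.05, -0.3, 0, 0], [0, 0, 0, 0.05, -0.3, 0, 0], [0, 0, 0, 0.05, -0.3, 0, 0]],
  ],
)

```text
time: 23.85
tool_pos: [0.5507, -0.0386, 0.0962]
tcp_rot: [2.165, 0.115, -2.158]
wrist_force: [-2.9, -0.1, 5.3]
width: 0.25
```

Emit:
arm_command(
  series=[
    [[0, 0, 0, 0.05, -0.3, 0, 0], [0, 0, 0, 0.05, -0.3, 0, 0], [0, 0, 0, 0.05, -0.3, 0, 0]],
  ],
)

```text
time: 24.15
tool_pos: [0.5496, -0.0289, 0.0962]
tcp_rot: [2.165, 0.115, -2.158]
wrist_force: [-3.8, -0.7, 5.0]
width: 0.252
```

Emit:
arm_command(
  series=[
    [[0, 0, 0, 0.05, -0.3, 0, 0], [0, 0, 0, 0.05, -0.3, 0, 0], [0, 0, 0, 0.05, -0.3, 0, 0]],
  ],
)

```text
time: 24.45
tool_pos: [0.5484, -0.019, 0.0962]
tcp_rot: [2.164, 0.115, -2.158]
wrist_force: [-3.6, -1.4, 4.5]
width: 0.251
```

Emit:
arm_command(
  series=[
    [[0, 0, 0, 0.05, -0.3, 0, 0], [0, 0, 0, 0.05, -0.3, 0, 0], [0, 0, 0, 0.05, -0.3, 0, 0]],
  ],
)

```text
time: 24.75
tool_pos: [0.5473, -0.0091, 0.0962]
tcp_rot: [2.164, 0.115, -2.158]
wrist_force: [-4.5, -1.6, 5.6]
width: 0.252
```

Emit:
arm_command(
  series=[
    [[0, 0, 0, 0.05, -0.3, 0, 0], [0, 0, 0, 0.05, -0.3, 0, 0], [0, 0, 0, 0.05, -0.3, 0, 0]],
  ],
)

```text
time: 25.05
tool_pos: [0.5462, 0.001, 0.0962]
tcp_rot: [2.164, 0.115, -2.157]
wrist_force: [-4.2, -0.4, 5.1]
width: 0.249
```

Emit:
arm_command(
  series=[
    [[0, 0, 0, -0.1, -0.3, 0, 0], [0, 0, 0, -0.5, -0.2, 0, 0], [0, 0, 0, -1.5, 0, 0, 0], [0, 0, 0, -2, 0, 0, 0], [0, 0, 0, -2, 0, 0, 0], [0, 0, 0, -1, 0, 0, 0], [0, 0, 0, 0, 0, 0, 0], [0, 0, 0, 0, 0, 0, 0]],
  ],
)

```text
time: 25.85
tool_pos: [0.5451, 0.0087, 0.1701]
tcp_rot: [2.166, 0.118, -2.157]
wrist_force: [-0.3, 0.6, -3.1]
width: 0.251
```

```bash
python3 -c "
from h import *
plan([.4795,-.311,.16],94.6)"
```

```text
t 25.85 pos [545.1   8.7 170.1] jaw -83.53 tilt [ 0.0045 -0.0037] w 0.251 F [-0.34  0.64 -3.13] q6 1.432
turn (tool) rad [ 0.0327 -0.0042 -0.0041]
shift after turn cm [ 1.01 31.34  9.1 ]
shift tool cm [ 1.1  31.02 10.13]
```

Emit:
arm_command(
  series=[
    [[0.033, -0.004, -0.004, 0, 2, 0.6, 0], [0, 0, 0, 0, 4, 1.1, 0], [0, 0, 0, 0, 4.5, 1.3, 0], [0, 0, 0, 0, 4.5, 1.3, 0], [0, 0, 0, 0, 4.5, 1.3, 0], [0, 0, 0, 0, 4, 1.2, 0], [0, 0, 0, 0, 3, 0.9, 0], [0, 0, 0, 0, 1.5, 0.5, 0], [0, 0, 0, 0, 0, 0, 0], [0, 0, 0, 0, 0, 0, 0]],
  ],
)

```text
time: 26.85
tool_pos: [0.4795, -0.2851, 0.159]
tcp_rot: [2.172, 0.096, -2.196]
wrist_force: [0.2, 1.1, -2.2]
width: 0.25
```

```bash
python3 -c "
from h import *
plan([.4795,-.311,.16],94.6)"
```

```text
t 26.85 pos [ 479.5 -285.1  159. ] jaw -85.39 tilt [-0.0112  0.0069] w 0.25 F [ 0.15  1.14 -2.2 ] q6 0.91
turn (tool) rad [0.0002 0.0106 0.0078]
shift after turn cm [-0.1   2.58  0.21]
shift tool cm [-0.12  2.58  0.21]
```

Emit:
arm_command(
  series=[
    [[0, 0.01, 0.008, 0, 1, 0.1, 0], [0, 0, 0, 0, 1, 0, 0], [0, 0, 0, 0, 0.5, 0, 0], [0, 0, 0, 0, 0, 0, 0], [0, 0, 0, 0, 0, 0, 0]],
  ],
)

```text
time: 27.35
tool_pos: [0.4812, -0.3087, 0.1576]
tcp_rot: [2.178, 0.093, -2.18]
wrist_force: [0.6, -0.4, -3.0]
width: 0.25
```

Run:
```python
from h import *
plan([.4795,-.311,.16],94.6)
im,d=bot.read_camera('scene');cv2.imwrite('pics/s6.png',cv2.resize(im[120:280,60:260],None,fx=4,fy=3.7))
```

```text
t 27.35 pos [ 481.2 -308.7  157.6] jaw -85.16 tilt [-0.0012  0.0011] w 0.25 F [ 0.6  -0.35 -2.97] q6 0.872
turn (tool) rad [0.0042 0.0011 0.0012]
shift after turn cm [-0.24  0.22  0.19]
shift tool cm [-0.24  0.21  0.19]
```

View pics/s6.png

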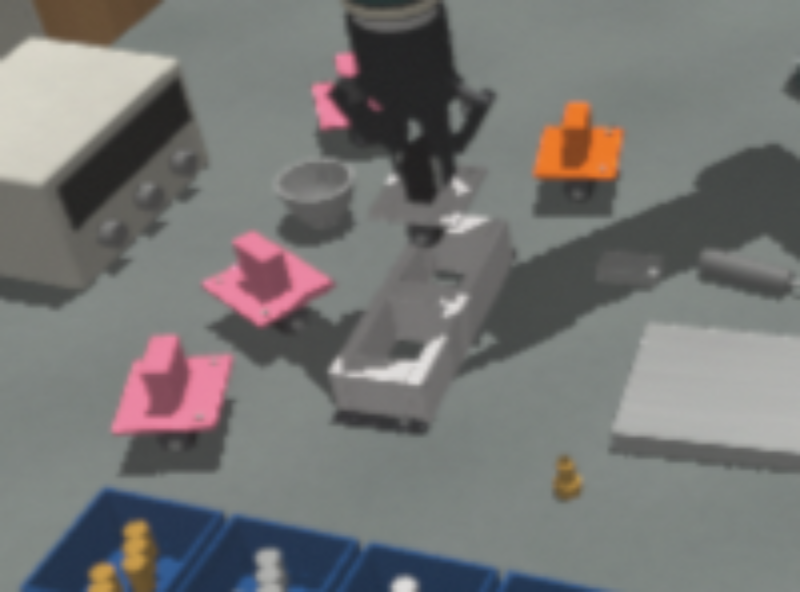

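Emit:
arm_command(
  series=[
    [[0.004, 0.001, 0.001, 0, 0.2, 0.2, 0], [0, 0, 0, 0.4, 0, 0, 0], [0, 0, 0, 0.8, 0, 0, 0], [0, 0, 0, 0.8, 0, 0, 0], [0, 0, 0, 0.4, 0, 0, 0], [0, 0, 0, 0, 0, 0, 0]],
  ],
)

```text
time: 28.0
tool_pos: [0.479, -0.3099, 0.1311]
tcp_rot: [2.18, 0.089, -2.181]
wrist_force: [-0.3, -0.5, -3.4]
width: 0.254
```

```bash
python3 -c "
from h import *
plan([.4795,-.311,.0865],94.6)"
```

```text
t 28.0 pos [ 479.  -309.9  131.1] jaw -85.35 tilt [-0.0006  0.0008] w 0.254 F [-0.28 -0.5  -3.43] q6 0.871
turn (tool) rad [0.0009 0.0005 0.0008]
shift after turn cm [ 4.46  0.11 -0.04]
shift tool cm [ 4.46  0.12 -0.04]
```

Emit:
arm_command(
  series=[
    [[0, 0, 0, 0.4, 0.1, 0, 0], [0, 0, 0, 0.8, 0, 0, 0], [0, 0, 0, 0.8, 0, 0, 0], [0, 0, 0, 0.8, 0, 0, 0], [0, 0, 0, 0.6, 0, 0, 0], [0, 0, 0, 0.2, 0, 0, 0], [0, 0, 0, 0, 0, 0, 0]],
  ],
)

```text
time: 28.7
tool_pos: [0.4788, -0.3107, 0.091]
tcp_rot: [2.179, 0.09, -2.183]
wrist_force: [0.4, -0.2, -2.7]
width: 0.252
```

```bash
python3 -c "
from h import *
plan([.4795,-.311,.0865],94.6)"
```

```text
t 28.7 pos [ 478.8 -310.7   91. ] jaw -85.35 tilt [-0.0017  0.0016] w 0.252 F [ 0.44 -0.24 -2.73] q6 0.87
turn (tool) rad [0.0009 0.0016 0.0018]
shift after turn cm [ 0.45  0.04 -0.07]
shift tool cm [ 0.45  0.04 -0.07]
```

Emit:
arm_command(
  series=[
    [[0, 0.001, 0.002, 0.2, 0, 0, 0], [0, 0, 0, 0.15, 0, 0, 0], [0, 0, 0, 0.06, 0, 0, 0], [0, 0, 0, 0.05, 0, 0, 0], [0, 0, 0, 0.05, 0, 0, 0]],
  ],
)

```text
time: 29.2
tool_pos: [0.4795, -0.3112, 0.0867]
tcp_rot: [2.18, 0.087, -2.178]
wrist_force: [0.4, 0.3, -2.1]
width: 0.249
```

Emit:
arm_command(
  series=[
    [[0, 0, 0, 0.05, 0, 0, 0], [0, 0, 0, 0.05, 0, 0, 0]],
  ],
)

```text
time: 29.4
tool_pos: [0.4797, -0.3114, 0.0861]
tcp_rot: [2.181, 0.086, -2.177]
wrist_force: [-1.6, 0.8, 0.3]
width: 0.244
```

Resting on the rim. I'll open slowly and rise.

Emit:
arm_command(
  series=[
    [[0, 0, 0, 0, 0, 0, 0.3], [0, 0, 0, 0, 0, 0, 0.4], [0, 0, 0, 0, 0, 0, 0.6], [0, 0, 0, 0, 0, 0, 0.7], [0, 0, 0, -0.5, 0, 0, 0.7], [0, 0, 0, -1.5, 0, 0, 0.7], [0, 0, 0, -3, 0, 0, 0.7], [0, 0, 0, -4, 0, 0, 0.7], [0, 0, 0, -3, 0, 0, 0.7], [0, 0, 0, 0, 0, 0, 0.7]],
  ],
)

```text
time: 30.4
tool_pos: [0.4807, -0.3119, 0.2167]
tcp_rot: [2.183, 0.083, -2.171]
wrist_force: [0.9, -0.3, 0.5]
width: 0.702
```

Emit:
arm_command(
  series=[
    [[0, 0, 0, -2, 0, 0, 0.7], [0, 0, 0, 0, -3, 3, 0.7], [0, 0, 0, 0, -4, 3, 0.7], [0, 0, 0, 0, -4, 3, 0.7], [0, 0, 0, 0, -4, 2, 0.7], [0, 0, 0, 0, -3, 0, 0.7], [0, 0, 0, 0, -3, 0, 0.7], [0, 0, 0, 0, -1, 0, 0.7], [0, 0, 0, 0, 0, 0, 0.7], [0, 0, 0, 0, 0, 0, 0.7]],
  ],
)

```text
time: 31.4
tool_pos: [0.3483, -0.0968, 0.2381]
tcp_rot: [2.19, 0.075, -2.161]
wrist_force: [0.2, 0.3, 0.4]
width: 0.702
```

Run:
```python
from h import *
plan([.48,-.311,.0865],94.6)
im2,_=bot.read_camera('scene');cv2.imwrite('pics/s7.png',cv2.resize(im2,(800,600)))
im,d=bot.read_camera('top');np.savez("top7.npz",im=im,d=d)
cv2.imwrite('pics/t7.png',cv2.resize(im[100:240,100:400],None,fx=2.6,fy=2.6,interpolation=cv2.INTER_CUBIC))
V=cv2.cvtColor(im,cv2.COLOR_BGR2HSV)[...,2];Z=cloud("top",d)[...,2]
x0,y0,x1,y1=335,168,360,200
k=np.zeros(V.shape,bool);k[y0:y1,x0:x1]=((V<65)&(Z>.085))[y0:y1,x0:x1]
v,u=np.nonzero(k);print("handle top",len(u),ray("top",[[u.mean(),v.mean()]],.103),np.median(Z[k]))
P=cloud("top",d);s=P[160:190,133:155][V[160:190,133:155]<40];print("bin handle",np.median(s,0),np.percentile(s,[5,95],0))
```

```text
t 31.4 pos [348.3 -96.8 238.1] jaw -85.44 tilt [ 0.0136 -0.0103] w 0.702 F [0.2  0.33 0.44] q6 1.157
turn (tool) rad [-0.0006 -0.0127 -0.0113]
shift after turn cm [ 15.16  22.41 -11.41]
shift tool cm [ 15.55  22.23 -11.23]
handle top 108 [[ 0.47901284 -0.31028162  0.103     ]] 0.10213203378580826
bin handle [0.50090646 0.30974025 0.06583325] [[0.4809413  0.29376416 0.05134911]
 [0.52056768 0.32797969 0.07692793]]
```

View pics/s7.png

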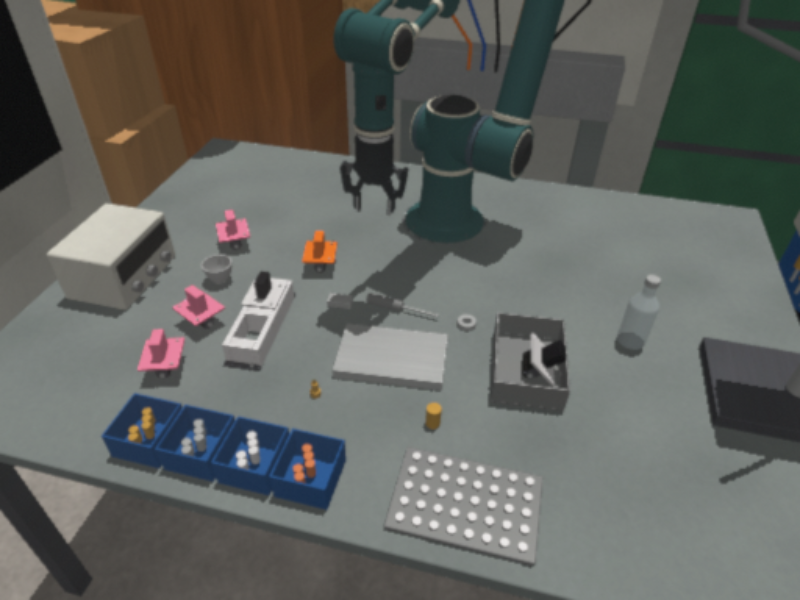

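View pics/t7.png

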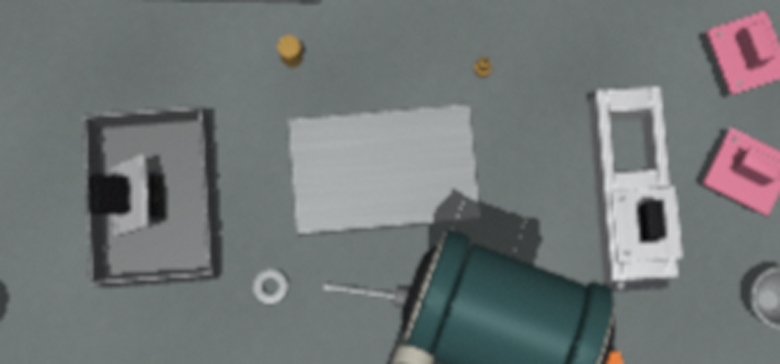

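```bash
python3 -c "
from h import *
print(bot.read_state()['joint_vel'].round(3));print(bot.finish_job())"
```

```text
[-0.007  0.007 -0.003  0.001 -0.     0.004]
the job is handed in; nothing more can be done
None
```

I tested both cartridges, hung the good one back in the rack and put the bad one in the reject bin. I handed the job in at about 31.5 s of the 72 s; it gave no verdict.

| | Cartridge from the bay farther from the robot | Cartridge from the bay nearer the robot |
|---|---|---|
| Rolled one way along the plate | about 115 mm | about 78 mm |
| Handle height while rolling | rose and fell 3.0 mm, repeating once a turn | constant to 0.1 mm |
| Press, at the readings I took | 12 N or less | 9 N or less |
| Result | bad, put in the bin | good, hung back in its bay |

**Good cartridge:** in the last pictures it hangs with its handle centre about 2 mm from the bay middle. The handle top reads 102 mm high, against 103 mm expected for a proper hang.

**Bad cartridge:** it tipped over when released and leans on the bin's side wall. Its handle reads about 46 mm off the bin centre, inside the 70 mm limit. It is about 66 mm high, under the 90 mm limit.

**Everything else:** the gripper is clear of everything, the arm is nearly still and nothing else on the bench looks moved. No check failed. The two cameras disagreed by 2 to 5 mm on the handle positions at the start, so I used the average for the grasps.

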